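# Steady the try-on mirror

### The arm

A 6-joint arm with a two-finger parallel gripper is mounted at the origin on the work surface. World frame = base frame: x ahead of the robot, y to its left, z up, the work surface at z = 0. Lengths are in m, angles in rad, forces in N, time in s.
With the tool pointing down it reaches from about 0.25 to 0.725 m from the base axis. Payload 4 kg.
Tool frame: the origin (TCP) lies on the centre line of the jaws, within the pads' length; the fingertips stand 14 mm ahead of it and the grasp point (between the pads) lies 5 mm behind it; z points along the fingers, x is the direction in which the jaws open and shut, and the axes are right-handed (so a half turn about z gives the same grasp; the last joint's range is limited). The gripper opens to 85 mm and grips with 20 to 120 N. Pads are 22 mm wide; open, the fingers measure 114 mm over their backs; the gripper's body (76 mm by 85 mm) begins 54 mm behind the grasp point. The pads swing forward as they close: fully open they stand 13 mm farther back than shut.
Start: joints at [-1.154, 0.241, 0.005, 1.335, 0, 1.571], TCP at [0.202, -0.457, 0.245] pointing down, gripper open.
Joint ranges: [-2.72, 2.72], [-1.05, 1.87], [-1.09, 1.28], [-1.99, 2.15], [-1.42, 1.44], [-3.14, 3.14]. Speed limits (rad/s): [2.79, 2.79, 3.14, 3.14, 3.14, 3.14].

### API

Orientations are given as a unit quaternion [x, y, z, w].
In Python, from workcell import get_obs, optics, ticket gives the robot as it stands.
- The arm moves only by the shell command python3 -m inch 'ROWS'. ROWS is JSON, a list that holds one entry, the list of rows, each a list of 5 numbers: the finger opening in cm, from 0 to 8.54, then the shift along the tool's x, y, z in cm, then the turn about the tool's z in degrees. In form: [[[fingers, dx, dy, dz, roll], ...]]. A call has exactly 5 rows; each row is the pose to reach, as a shift and turn from the pose measured when the call began, along the tool's axes at that moment; what a row does not reach only later rows make up. A row lasts 1/8 s, in which the tool goes at most 62.5 mm and 10.7 degrees, less where a joint would pass 70% of its speed; a pose out of reach is approached as far as the arm can. A call with a gripper value outside its range is refused whole. The fingers move at their own pace and stop on an object; the grip force is fixed at half the most. Time passes only in rows, so rows that repeat a pose let the fingers close, or fill a call up. It gives the time, the measured TCP pose, the force and the opening at its end, in the units of the state.
- get_obs(): the state, without advancing time (a new reading comes with each control period).
- optics.camera(name): name is "scene" or "top" or "wrist"; returns (picture, depth): 384x512x3 uint8, red, green, blue; 384x512 float32, m along the optical axis (not along the pixel's ray), 0 where there is no reading.
- optics.camera_info(name): a dict with "vfov" (degrees; the focal length in pixels is half the picture's height over the tangent of half this angle, whatever the lens; pixels are square), "cx", "cy" (the principal point, pixels), "k1" (the pictures are not rectified: a ray, as slopes to the right and down, at radius r is drawn at 1 + k1 r^2 times it, then the intrinsics apply), "R" (3x3) and "t" (3): a world point X has camera coordinates R X + t. Camera axes: x right, y down, z forward; pixel columns grow to the right and rows downward; lengths in m; the calibration is good to about 2 mm. A picture is of the moment at which its call begins: read the wrist's pose just before it. camera_info takes no time and is no camera call; for the wrist camera it gives the pose at the moment of the call.
- ticket.job_done(): hands the job in, once; it reports no verdict.
The state is a dict: "clock": time; "joint_pos": joint angles; "joint_vel": joint speeds; "tau": joint torques, N m; "eef_pos": TCP position; "tool_rot": TCP orientation; "ft_force": force on the tool from outside, world axes, zero at the start; "ft_torque": the same for the moment, N m; "grip_width": finger opening in m.
Only numpy, scipy, OpenCV 4.12 (cv2) and the standard library are available. Lean on these libraries where they do the work, as an engineer would, in place of code of your own. Each camera call takes 0.05 s, during which the arm holds its last target.

### The job

The try-on mirror on the counter rocks because the front-left end of its foot (as you face the glass) has lost its rubber cap. Push the slim plastic shim, thin end first, under that bare end until it jams tight, and leave it there; then tilt the mirror so that its top leans back 20 degrees from upright and stays so. Leave the other goods on the counter as they are.

Things in the scene. Friction and masses are not known exactly. Their poses are not given: they have to be found in the camera images.
- shim_center (a point): Slim white plastic shim, loose, flat on the counter: a plain wedge 100 mm long, 28 mm wide, 2.5 mm thick at the thin end rising evenly to 15.5 mm at the thick end; 30 g. Point: its middle, 4.5 mm above the underside (9 mm thick there). x points along it to the thin end, z up. Its place is swapped at random with those of two look-alikes.
- shim_tip (a point): Middle of the lower edge of the shim's thin end, 50 mm along x from the shim's middle; axes as the shim's.
- mirror_stand: Stand of the mirror, steel tube: two runners 200 mm long, 30 mm wide along x at y = -130 and +130 mm, undersides 6 mm and tops 26 mm up; cross bar at x = 55 mm; at x = 0 an upright 211 mm high on each runner, knob outside it. Three runner ends have black rubber caps, 36 mm square, 29 mm high. Origin: on the counter, at the middle; x to the back, away from the glass side; y left; z up.
- bare_end (a point): Middle of the lower front edge of the front-left runner end, the one without a cap: x = -100, y = +130, z = 6 mm in the stand's frame (axes as the stand's). Under it a gap 6 mm high, open from the front and both sides; the 30 mm wide tube runs back along x. Pushed in along x, the shim touches with its thin end about 27 mm past this edge, then jams within a few mm; friction keeps it.
- tilt_axis (a point): Middle of the mirror's tilt axis, 195 mm above the stand's origin; axes as the stand's, the tilt axis along y. The stand does not shift on the counter but rocks about the diagonal through its front-right and rear-left caps: its weight keeps the bare end up, 6 mm clear; about 6 N down dips it to the counter; pushed up, it meets a firm stop.
- mirror (a joint): Tilt of the mirror in rad: 0 = upright, positive = top leaning back (towards the stand's x), negative = top leaning forward; 20 degrees is 0.349. Range -0.6 to 0.6. A stiff friction hinge: about 0.35 N m to turn it (some 4 N at 90 mm above the axis); it stays where it is left.
- mirror_top (a point): Middle of the mirror's top edge on its glass (front) face. The mirror is a black-framed flat panel 200 mm wide, 230 mm high, 14 mm thick, glass in front, centred on the tilt axis: this edge is 115 mm from the axis, the front face 7 mm in front of it. Upright it spans 80 to 310 mm above the counter. Axes: y along the edge, z up the panel, x out of its back.
- door_wedge: A look-alike, not to be used: a black rubber door wedge 120 mm long, 45 mm wide, 10 mm thick at the thin end (too thick for the gap) and 34 mm at the other. Origin: centre of its underside; x to the thin end.
- packer: A look-alike, not to be used: a flat white plastic packer plate 65 mm x 40 mm x 4 mm, the same thickness all along. Origin: centre of its underside.
- spray_a_center (a point): Blue spray can, 58 mm across, 188 mm high, standing on the left; the point is half-way up. Leave it alone.
- spray_b_center (a point): Dark spray can, 58 mm across, 188 mm high, standing on the right at the back; the point is half-way up. Leave it alone.
- oil_center (a point): Grey oil bottle with a blue label, 62 mm x 100 mm and 206 mm high, standing on the left at the back; the point is 90 mm up. Leave it alone.
- carton_center (a point): Cardboard carton 170 mm x 110 mm, 60 mm high, on the left; the point is its middle. Leave it alone.
- hex_key: Steel hex key, an L of 8 mm bar, 110 mm by 28 mm, lying on the left; origin at the middle of its long arm's underside. Leave it alone.
Mind the look-alikes: they are no part of the job. Several things look just like the part that bears shim_center: the one meant starts farthest to the robot's left.

How it is judged:
On the way, in this order (a step that is already met when the one before it is completed fails the run):
1. the shim is jammed tight under the bare end of the stand, and let go (contact force between shim and mirror_stand above 2.5 N and horizontal distance between shim_tip and bare_end below 0.06 m and contact force between shim and the fingers below 0.3 N), for 0.2 s.
2. the mirror leans back 20 degrees, within 4 degrees (value of joint mirror between 0.279 and 0.419 rad), for 0.2 s.
At the end, for the whole second after the job is handed in: The shim sits still, jammed under the bare end of the stand's foot (it presses on the stand with more than 2.5 N, its thin end within 60 mm of the middle of that end's edge), and the mirror stands still with its top leaning back 20 degrees, within 4 degrees (all of step 2 and contact force between shim and mirror_stand above 2.5 N and horizontal distance between shim_tip and bare_end below 0.06 m and linear speed of shim below 0.01 m/s and velocity of joint mirror between -0.02 and 0.02 rad/s); the robot touches nothing.
It fails at once if another thing on the counter is shifted more than 30 mm or knocked over (distance of any of door_wedge, packer, spray_a_center, spray_b_center, oil_center, carton_center, hex_key from where it was at the start of the episode above 0.03 m).
It also fails if it takes over 64 s, if anything falls off the work surface, if the arm or the gripper's body presses on something with over 40 N, if the wrist force passes 120 N, or if a joint passes its speed limit or range.

## Working session

There is one attempt and no reset: what is moved stays moved. The work goes in short steps, Python scripts to look and compute and a shell command to move; the robot and the scene stay as the last step left them, time stands still between calls to the robot, and variables do not carry over. Pictures are saved under pics/ and viewed, and the job is handed in when it is done.

```bash
ls; mkdir -p pics; cat > h.py <<'E'
import numpy as np, cv2, json
from workcell import get_obs, optics, ticket
def snap(name,fn):
    info=optics.camera_info(name); im,d=optics.camera(name)
    cv2.imwrite('pics/'+fn+'.png',cv2.cvtColor(im,cv2.COLOR_RGB2BGR))
    np.savez('pics/'+fn+'.npz',im=im,d=d,**{k:np.array(v) for k,v in info.items()})
    return im,d,info
def load(fn):
    z=np.load('pics/'+fn+'.npz'); return z['im'],z['d'],z
def K(info):
    f=384/2/np.tan(np.radians(float(info['vfov']))/2)
    return np.array([[f,0,float(info['cx'])],[0,f,float(info['cy'])],[0,0,1]]),np.array([float(info['k1']),0,0,0])
def slopes(info,uv):
    k,dc=K(info)
    return cv2.undistortPointsIter(np.array(uv,float).reshape(-1,1,2),k,dc,None,None,(3,50,1e-10)).reshape(-1,2)
def onplane(info,uv,z):
    s=slopes(info,uv); R=np.array(info['R']);t=np.array(info['t'])
    C=-R.T@t; D=np.c_[s,np.ones(len(s))]@R
    return C+D*((z-C[2])/D[:,2])[:,None]
def bydepth(info,uv,d):
    s=slopes(info,uv); R=np.array(info['R']);t=np.array(info['t'])
    return (np.c_[s,np.ones(len(s))]*np.array(d).reshape(-1,1)-t)@R
def proj(info,X):
    k,dc=K(info);R=np.array(info['R']);t=np.array(info['t'])
    return cv2.projectPoints(np.array(X,float).reshape(-1,1,3),cv2.Rodrigues(R)[0],t.reshape(3,1),k,dc)[0].reshape(-1,2)
E
python3 - <<'E'
from h import *
print(get_obs())
for n in ['scene','top']:
    im,d,i=snap(n,n+'0'); print(n,i)
E
```

```text
pics
{'clock': 0.0, 'joint_pos': array([-1.15400897e+00,  2.41386466e-01,  3.69384322e-03,  1.33524447e+00,
        1.85898519e-05,  1.57079181e+00]), 'joint_vel': array([ 0.00071193, -0.00032104, -0.00147998,  0.0005758 ,  0.00036831,
        0.00059798]), 'tau': array([ 5.96750633e-04, -3.72319543e+01,  2.52407008e+01,  1.68404868e-02,
        9.17958369e-05, -9.55798555e-06]), 'eef_pos': array([ 0.20216029, -0.45661422,  0.24441462]), 'tool_rot': array([ 8.38101255e-01, -5.45513649e-01, -8.92014815e-04, -5.91701770e-04]), 'ft_force': array([-0.12492452,  0.09037054,  0.0096223 ]), 'ft_torque': array([-0.03013577,  0.01581472, -0.01216206]), 'grip_width': 0.08552524822037114}
scene {'vfov': 42.777836212639805, 'cx': 253.81775642996496, 'cy': 185.8517784189188, 'k1': 0.01588751688818003, 'R': array([[-0.53460771,  0.8450556 ,  0.00869699],
       [ 0.72308038,  0.46272085, -0.51287834],
       [-0.43743499, -0.26790009, -0.85841725]]), 't': array([ 0.30255513, -0.35713254,  2.30809489])}
top {'vfov': 44.77168957005852, 'cx': 252.82699807534289, 'cy': 194.33770921229538, 'k1': -0.0016727361689777096, 'R': array([[ 0.02342813, -0.99954415, -0.01904227],
       [-0.98958106, -0.0204796 , -0.14251286],
       [ 0.14205792,  0.02218268, -0.98960976]]), 't': array([0.03190662, 0.62810489, 1.49290675])}
```

View pics/scene0.png

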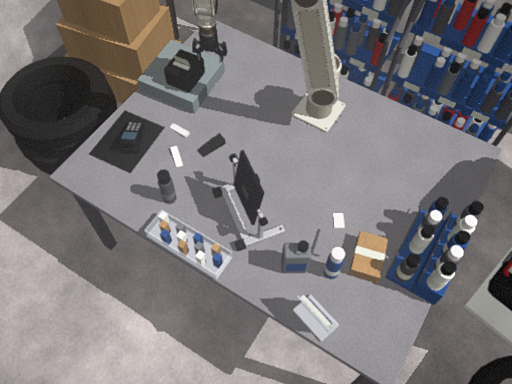

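View pics/top0.png

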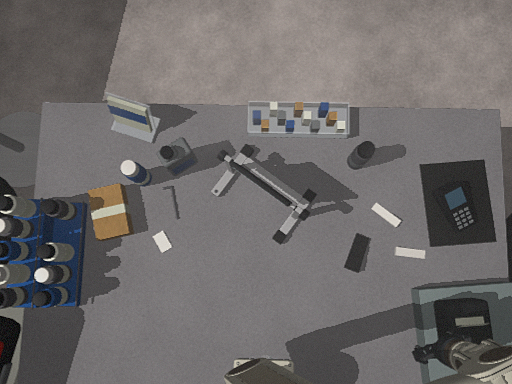

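```bash
python3 - <<'E'
from h import *
im,d,i=load('top0')
c=im[130:290,190:450]; c=cv2.resize(c,None,fx=3,fy=3,interpolation=cv2.INTER_CUBIC)
cv2.imwrite('pics/z1.png',cv2.cvtColor(c,cv2.COLOR_RGB2BGR))
g=im.astype(int); m=((g.min(2)>150)).astype(np.uint8)
n,l,s,cc=cv2.connectedComponentsWithStats(m)
for k in range(1,n):
    if s[k,4]>60 and 130<cc[k][0]<460 and 130<cc[k][1]<300:
        cn=cv2.findContours((l==k).astype(np.uint8),0,cv2.CHAIN_APPROX_NONE)[0][0]
        r=cv2.minAreaRect(cn); b=onplane(i,cv2.boxPoints(r),0.008)
        print(cc[k],s[k],'center',onplane(i,[cc[k]],0.008).round(4),np.linalg.norm(b[1]-b[0]),np.linalg.norm(b[2]-b[1]));print(b.round(4)[:,:2].tolist())
E
```

```text
[133.83636364 130.72727273] [111 116  44  26 275] center [[0.8468 0.4643 0.008 ]] 0.08573006485354975 0.15017538900832703
[[0.8518, 0.5454], [0.9352, 0.5254], [0.8917, 0.3816], [0.8091, 0.4025]]
[242.3960396  159.30693069] [234 153  19  12 101] center [[0.7528 0.0851 0.008 ]] 0.032695234245666484 0.05508389723380111
[[0.7488, 0.1143], [0.7774, 0.0985], [0.7496, 0.051], [0.7212, 0.0668]]
[273.04040404 184.29292929] [251 168  47  35  99] center [[ 0.6684 -0.0211  0.008 ]] 0.012378571862732862 0.19226273223010862
[[0.7187, 0.0556], [0.7287, 0.0483], [0.6127, -0.1051], [0.603, -0.0977]]
[222.16582915 182.29145729] [211 170  23  26 199] center [[0.6718 0.1517 0.008 ]] 0.09304182813910132 0.028140746561079233
[[0.6414, 0.191], [0.7168, 0.1365], [0.6999, 0.1141], [0.6247, 0.1686]]
[385.62546816 214.43445693] [371 203  30  24 267] center [[ 0.5739 -0.3988  0.008 ]] 0.028718149985483308 0.10228288495129316
[[0.5933, -0.3487], [0.6164, -0.3658], [0.5552, -0.4477], [0.5324, -0.4306]]
[287.51034483 224.40689655] [280 214  17  20 145] center [[ 0.5334 -0.0718  0.008 ]] 0.06208000820020999 0.027717294647176722
[[0.5177, -0.0441], [0.5686, -0.0797], [0.5526, -0.1023], [0.5019, -0.0667]]
[161.83982684 241.25541126] [152 230  20  23 231] center [[0.4678 0.3472 0.008 ]] 0.040355222279562473 0.06503091535496916
[[0.4853, 0.3817], [0.5062, 0.3472], [0.4513, 0.3124], [0.4305, 0.3467]]
[409.83534137 252.47389558] [395 247  30  12 249] center [[ 0.4495 -0.4762  0.008 ]] 0.02743911766309795 0.09642908996341981
[[0.441, -0.4262], [0.4682, -0.4301], [0.4584, -0.5261], [0.4313, -0.5219]]
```

View pics/z1.png

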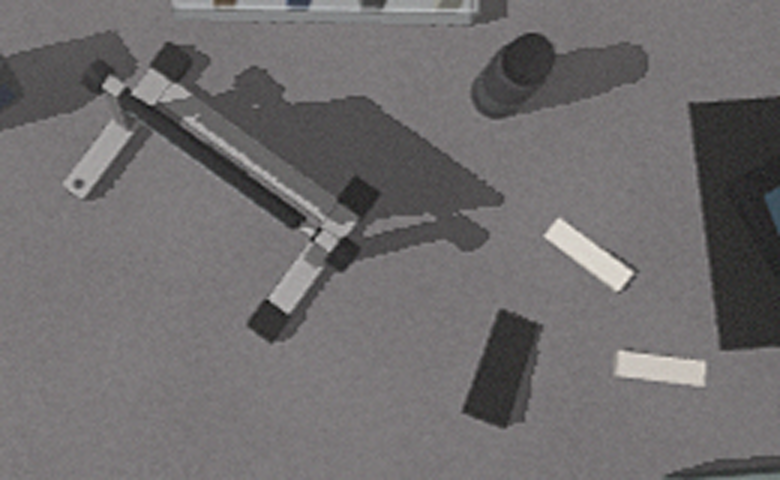

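```bash
python3 -m inch '[[[8.5,9.8,-32,0,-29],[8.5,9.8,-32,0,-29],[8.5,9.8,-32,0,-29],[8.5,9.8,-32,0,-29],[8.5,9.8,-32,0,-29]]]'; python3 - <<'E'
from h import *
o=get_obs(); print(o['joint_pos'],o['joint_vel'])
im,d,i=snap('wrist','w1'); print(i['R'],i['t'],i['vfov'])
E
```

```text
clock: 0.72
eef_pos: [0.5143, -0.4189, 0.2438]
tool_rot: [0.948, -0.318, -0.001, -0.001]
ft_force: [0.3, -1.5, -0.3]
grip_width: 0.0851
[-6.83685456e-01  5.86826128e-01  5.23486675e-01  1.50988196e+00
  5.64085993e-04  1.53498337e+00] [ 0.57382628  0.75890399  1.25507181  0.48350974 -0.00212909  0.5731729 ]
[[ 0.79683645 -0.60418888 -0.00273306]
 [-0.57267754 -0.75670407  0.31534011]
 [-0.1925931  -0.24970933 -0.94897479]] [-0.66327285 -0.06253926  0.37230398] 65.708068503665
```

View pics/w1.png

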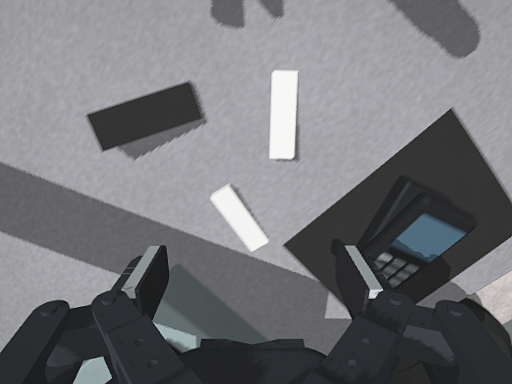

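```bash
python3 - <<'E'
from h import *
im,d,i=load('w1')
g=im.astype(int); m=((g.min(2)>225)).astype(np.uint8)
n,l,s,cc=cv2.connectedComponentsWithStats(m)
for k in range(1,n):
    if s[k,4]>800 and cc[k][1]<270:
        v,u=np.where(cv2.erode((l==k).astype(np.uint8),np.ones((3,3)))>0)
        P=bydepth(i,np.c_[u,v],d[v,u])
        print(cc[k],s[k],P.mean(0))
        c=P.mean(0)[:2];q=P[:,:2]-c; w,e=np.linalg.eigh(q.T@q); ax=e[:,1]
        a=q@ax; print('axis',ax,'range',a.min(),a.max(),(q@e[:,0]).min(),(q@e[:,0]).max())
        for lo in np.arange(-.05,.05,.02):
            sel=(a>lo)&(a<lo+.02); print(round(lo+.01,3),P[sel,2].mean().round(4),end=' ')
        print()
        cn=cv2.findContours((l==k).astype(np.uint8),0,cv2.CHAIN_APPROX_NONE)[0][0]
        ap=cv2.approxPolyDP(cn,5,True).reshape(-1,2); print(ap.tolist()); print(onplane(i,ap,0.009).round(4)[:,:2].tolist())
E
```

```text
[282.78003784 113.59035005] [ 270   71   28   87 2114] [ 0.57708223 -0.39784388  0.00769143]
axis [0.62004699 0.78456467] range -0.05026982160948175 0.0481214745774183 -0.01497791658346927 0.036447929991989654
-0.04 0.0123 -0.02 0.0097 -0.0 0.0072 0.02 0.0074 0.04 0.0018 
[[274, 71], [270, 157], [291, 157], [297, 71]]
[[0.597, -0.3524], [0.5341, -0.4307], [0.5549, -0.4464], [0.6181, -0.3682]]
[238.78867102 218.35076253] [ 211  187   57   64 1377] [ 0.4522896  -0.4732576   0.00938275]
axis [0.15487351 0.98793431] range -0.0512898012482829 0.1340981306868186 -0.0924661517747196 0.015085040545414199
-0.04 0.0031 -0.02 0.0056 -0.0 0.0081 0.02 0.0108 0.04 0.0131 
[[211, 197], [251, 250], [267, 241], [228, 187]]
[[0.4421, -0.4272], [0.4363, -0.5205], [0.4622, -0.5226], [0.4682, -0.4299]]
```

```bash
python3 - <<'E'
from h import *
im,d,i=load('top0')
c=im[140:250,200:330]; c=cv2.resize(c,None,fx=6,fy=5.4,interpolation=cv2.INTER_CUBIC)
c=cv2.resize(im[140:240,200:325],None,fx=6,fy=6,interpolation=cv2.INTER_CUBIC)
cv2.imwrite('pics/z2.png',cv2.cvtColor(c,cv2.COLOR_RGB2BGR))
im,d,i=load('scene0')
c=cv2.resize(im[145:260,205:295],None,fx=5,fy=5,interpolation=cv2.INTER_CUBIC)
cv2.imwrite('pics/z3.png',cv2.cvtColor(c,cv2.COLOR_RGB2BGR))
E
```

```text
(no output)
```

View pics/z2.png

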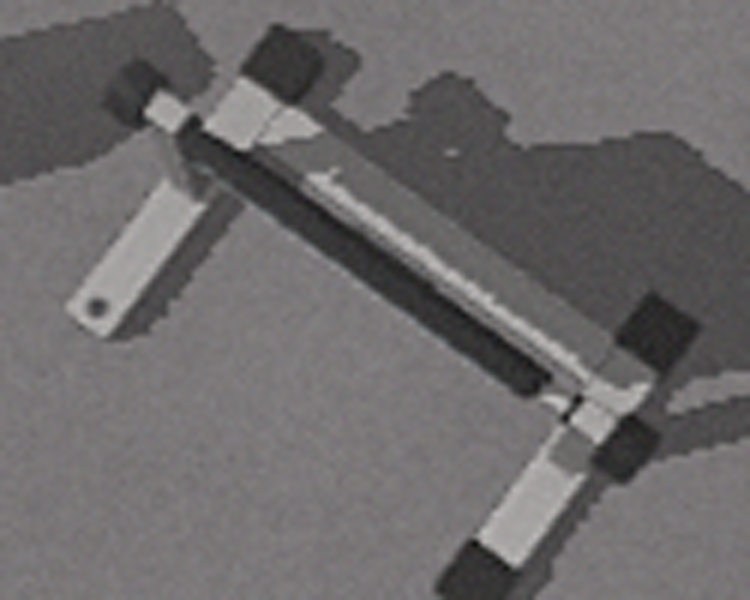

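View pics/z3.png

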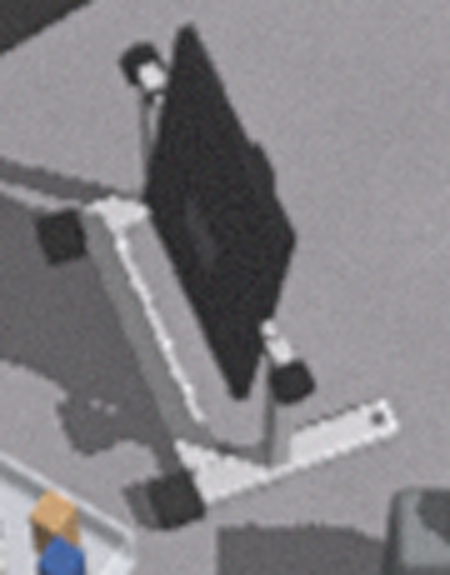

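```bash
python3 - <<'E'
from h import *
im,d,i=load('top0')
p=np.array([[66,305],[108,338],[165,182],[212,203],[477,570],[657,335],[287,63]])
uv=(p+.5)/6-.5+[200,140]
A=onplane(i,uv[:4],.026);B=onplane(i,uv[4:],.029)
print(A.round(4));print(B.round(4))
F=A[:2].mean(0)[:2]; print('bare',F, 'w',np.linalg.norm(A[0]-A[1]))
fr,rr,rl=B[:,:2]
print('right runner len',np.linalg.norm(rr-fr),'yaw',np.degrees(np.arctan2(*(rr-fr)[::-1])),'yaw left',np.degrees(np.arctan2(*(rl-F)[::-1])),np.linalg.norm(rl-F),'y yaw',np.degrees(np.arctan2(*(rl-rr)[::-1]))-90,np.linalg.norm(rl-rr))
yaw=np.arctan2(*(rr-fr)[::-1])
im,d,i=load('scene0')
q=np.array([[383,397],[398,430]]);uv=(q+.5)/5-.5+[205,145]
S=onplane(i,uv,.026);print(S.round(4),S.mean(0))
E
```

```text
[[0.6404 0.1881 0.026 ]
 [0.6222 0.1639 0.026 ]
 [0.7114 0.1349 0.026 ]
 [0.6999 0.1081 0.026 ]]
[[ 0.4976 -0.0434  0.029 ]
 [ 0.6298 -0.1411  0.029 ]
 [ 0.7804  0.068   0.029 ]]
bare [0.63130242 0.17601565] w 0.03017604877413523
right runner len 0.16438806182524923 yaw -36.45316588576663 yaw left -35.9329064030628 0.18412044207377523 y yaw -35.76033929539943 0.2576181878727392
[[0.6195 0.1639 0.026 ]
 [0.6383 0.1889 0.026 ]] [0.62892765 0.17642214 0.026     ]
```

```bash
python3 -m inch '[[[8.5,1.5,-1.6,0,-10.6],[8.5,3.7,-4.1,0,-21.2],[8.5,3.7,-4.1,0,-31.8],[8.5,3.7,-4.1,0,-42.4],[8.5,3.7,-4.1,0,-53]]]';  python3 -m inch '[[[8.5,0,0,0,-10.6],[8.5,0,0,0,-21.2],[8.5,0,0,0,-31.8],[8.5,0,0,0,-42.4],[8.5,0,0,0,-53]]]';  python3 -m inch '[[[8.5,0,0,0,-10.6],[8.5,0,0,0,-21.2],[8.5,0,0,0,-31.8],[8.5,0,0,0,-42.4],[8.5,0,0,0,-53]]]'; python3 - <<'E'
from h import *
o=get_obs(); print(o['joint_pos'],o['joint_vel'],o['ft_force'])
E
```

```text
clock: 1.4
eef_pos: [0.5759, -0.4052, 0.2397]
tool_rot: [0.989, 0.145, 0.001, -0.003]
ft_force: [0.5, 0.6, -0.2]
grip_width: 0.085
clock: 2.02
eef_pos: [0.5754, -0.4051, 0.2388]
tool_rot: [0.819, 0.573, 0.002, -0.003]
ft_force: [-0.1, -0.5, -1.2]
grip_width: 0.0854
clock: 2.65
eef_pos: [0.5749, -0.405, 0.2379]
tool_rot: [0.475, 0.88, 0.003, -0.003]
ft_force: [0.4, -0.1, 0.4]
grip_width: 0.0849
[-0.61588745  0.69105899  0.69089255  1.57717117  0.00529332 -1.19764367] [-8.67494516e-04  3.83305322e-04  9.00532301e-04 -8.85743852e-04
  1.07153651e-03 -1.46311396e+00] [ 0.36337216 -0.14881383  0.35192063]
```

```bash
cat >> h.py <<'E'
def pose():
    from scipy.spatial.transform import Rotation as Ro
    o=get_obs(); R=Ro.from_quat(o['tool_rot']).as_matrix(); p=o['eef_pos']
    print('t',round(o['clock'],2),'p',p.round(4),'yaw',round(np.degrees(np.arctan2(R[1,0],R[0,0])),2),'z',R[:,2].round(3),'F',o['ft_force'].round(2),'w',round(o['grip_width'],4),'j',o['joint_pos'].round(2))
    return p,R,o
def shift(target,yaw=None):
    p,R,o=pose(); s=R.T@(np.array(target)-p)*100
    r=None
    if yaw is not None: r=-((yaw-np.degrees(np.arctan2(R[1,0],R[0,0]))+180)%360-180)
    print('shift cm',s.round(2),'roll',r)
E
python3 - <<'E'
from h import *
snap('wrist','tmp');im,d,i=snap('wrist','w2')
pose()
g=im.astype(int); m=((g.min(2)>215)).astype(np.uint8)
n,l,s,cc=cv2.connectedComponentsWithStats(m)
for k in range(1,n):
    if s[k,4]>500: print(cc[k],s[k])
E
```

```text
t 2.75 p [ 0.575 -0.405  0.238] yaw 122.97 z [-0.002  0.008 -1.   ] F [-0.16 -0.83  0.42] w 0.085 j [-0.62  0.69  0.69  1.58  0.01 -1.19]
[268.14473684  38.57785088] [ 225   16   79   55 1824]
[254.37929125 158.31339978] [ 231  119   47   80 1806]
[469.94323873 265.64941569] [445 252  45  27 599]
```

View pics/w2.png

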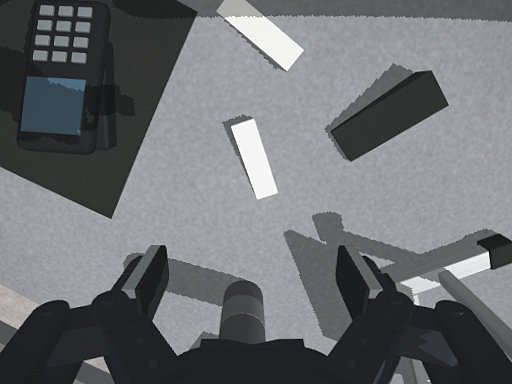

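```bash
cat > sh.py <<'E'
from h import *
def shim(fn,k0):
    im,d,i=load(fn)
    g=im.astype(int); m=((g.min(2)>215)).astype(np.uint8)
    n,l,s,cc=cv2.connectedComponentsWithStats(m)
    k=l[k0[1],k0[0]]; mm=(l==k).astype(np.uint8)
    r=cv2.minAreaRect(cv2.findContours(mm,0,cv2.CHAIN_APPROX_NONE)[0][0]); b=onplane(i,cv2.boxPoints(r),0.009)
    print('rect',b[:,:2].round(4).tolist())
    cn=cv2.findContours(mm,0,cv2.CHAIN_APPROX_NONE)[0][0]
    ap=cv2.approxPolyDP(cn,5,True).reshape(-1,2); 
    v,u=np.where(cv2.erode(mm,np.ones((3,3)))>0)
    P=bydepth(i,np.c_[u,v],d[v,u]); P=P[abs(P[:,2]-.008)<.012]
    c=P[:,:2].mean(0);q=P[:,:2]-c; e=np.linalg.eigh(q.T@q)[1][:,1]; e=e*np.sign(e[1])
    a=q@e;print('depth centre',P.mean(0).round(4),'axis yaw',np.degrees(np.arctan2(e[1],e[0])),a.min(),a.max(),'slope',np.polyfit(a,P[:,2],1))
    # cast rays onto tilted top plane
    C=-np.array(i['R']).T@np.array(i['t']); s_=slopes(i,ap); D=np.c_[s_,np.ones(len(s_))]@np.array(i['R'])
    for it in range(1):
        nrm=np.r_[e*0.13,1]; p0=np.r_[c,.009]
        T=((p0-C)@nrm)/(D@nrm); Q=C+D*T[:,None]
        print(ap.tolist());print(Q.round(4).tolist(),'mean',Q.mean(0).round(4))
    return Q
E
python3 - <<'E'
from sh import *
shim('w2',(254,158)); pose()
E
```

```text
rect [[0.5547, -0.4474], [0.5325, -0.4298], [0.5917, -0.353], [0.6162, -0.3715]]
depth centre [ 0.5723 -0.4018  0.008 ] axis yaw 51.58077014756849 -0.045762356470691476 0.0521915000408606 slope [-0.13766651  0.00804756]
[[252, 119], [231, 127], [260, 198], [277, 191]]
[[0.5335, -0.4313, 0.0151], [0.5546, -0.4467, 0.015], [0.6127, -0.3663, 0.0021], [0.5926, -0.3534, 0.0024]] mean [ 0.5734 -0.3994  0.0087]
t 2.75 p [ 0.575 -0.405  0.238] yaw 122.97 z [-0.002  0.008 -1.   ] F [-0.16 -0.83  0.42] w 0.085 j [-0.62  0.69  0.69  1.58  0.01 -1.19]
```

```bash
python3 -c "
from h import *
shift([0.567,-0.409,0.06],142.5)"
```

```text
t 2.75 p [ 0.575 -0.405  0.238] yaw 122.97 z [-0.002  0.008 -1.   ] F [-0.16 -0.83  0.42] w 0.085 j [-0.62  0.69  0.69  1.58  0.01 -1.19]
shift cm [-0.04 -0.93 17.79] roll -19.534336608757798
```

```bash
python3 -m inch '[[[6,-0.04,-0.9,4.5,-10],[5,-0.04,-0.93,9,-19.5],[5,-0.04,-0.93,14,-19.5],[5,-0.04,-0.93,17.8,-19.5],[5,-0.04,-0.93,17.8,-19.5]]]'; python3 -c "
from h import *
snap('wrist','w3')
shift([0.567,-0.409,0.017],142.5)"
```

```text
clock: 3.38
eef_pos: [0.5639, -0.4069, 0.0551]
tool_rot: [0.323, 0.946, 0.005, -0.007]
ft_force: [-1.0, 0.6, -1.6]
grip_width: 0.0504
t 3.42 p [ 0.5658 -0.4082  0.0583] yaw 142.35 z [-0.006  0.01  -1.   ] F [-0.38 -0.39  1.31] w 0.05 j [-0.63  0.76  0.35  1.17  0.01 -1.54]
shift cm [-0.19 -0.01  4.13] roll -0.14993538674701767
```

View pics/w3.png

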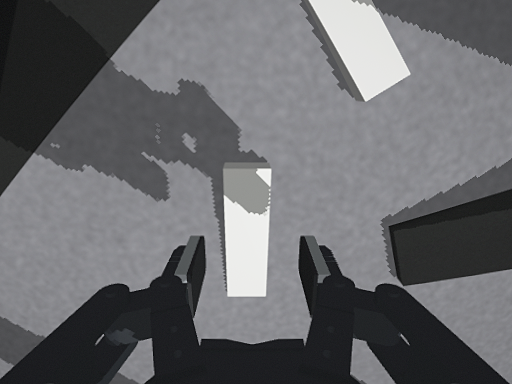

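```bash
python3 -m inch '[[[5,-0.15,0,1.5,0],[5,-0.19,0,3,0],[5,-0.19,0,4.0,0],[5,-0.19,0,4.0,0],[5,-0.19,0,4.0,0]]]'; python3 -m inch '[[[2,0,0,0,0],[2,0,0,0,0],[2,0,0,0,0],[2,0,0,0,0],[2,0,0,0,0]]]'; python3 -c "
from h import *
snap('wrist','w4')
shift([0.567,-0.409,0.017],142.5)"
```

```text
clock: 4.05
eef_pos: [0.5673, -0.4091, 0.0187]
tool_rot: [0.323, 0.946, 0.004, -0.004]
ft_force: [0.5, -0.9, -0.2]
grip_width: 0.05
clock: 4.68
eef_pos: [0.568, -0.4096, 0.0198]
tool_rot: [0.323, 0.946, 0.004, -0.003]
ft_force: [-0.0, -0.6, 5.8]
grip_width: 0.0256
t 4.72 p [ 0.568  -0.4096  0.0198] yaw 142.35 z [-0.003  0.009 -1.   ] F [0.18 0.42 4.91] w 0.0257 j [-0.63  0.8   0.31  1.1   0.01 -1.54]
shift cm [ 0.11 -0.02  0.28] roll -0.1488999099323678
```

View pics/w4.png

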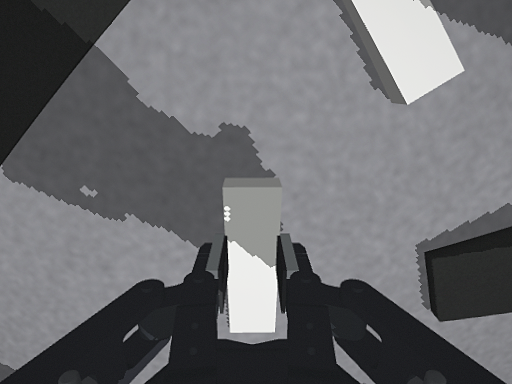

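```bash
python3 -m inch '[[[2,0,0,-4,0],[2,5,0.8,-9,10],[2,10.5,1.8,-11,20],[2,16,2.7,-11,30],[2,21.5,3.6,-11,40]]]'; python3 -c "
from h import *
shift([0.38,-0.03,0.12],54)"
```

```text
clock: 5.35
eef_pos: [0.4186, -0.2492, 0.1319]
tool_rot: [0.629, 0.777, 0.003, -0.004]
ft_force: [0.5, 0.7, -0.4]
grip_width: 0.0252
t 5.35 p [ 0.4186 -0.2492  0.1319] yaw 102.01 z [-0.003  0.009 -1.   ] F [ 0.47  0.73 -0.45] w 0.0252 j [-0.54  0.3  -0.22  1.05  0.01 -0.75]
shift cm [22.23  0.79  1.39] roll 48.009450056389994
```

```bash
python3 -m inch '[[[2,5,0.2,0.3,10],[2,10,0.4,0.6,20],[2,15,0.6,1,30],[2,20,0.7,1.2,39],[2,22.2,0.8,1.4,48]]]'; python3 -c "
from h import *
shift([0.5556,0.230,0.12],54)"
```

```text
clock: 5.98
eef_pos: [0.3786, -0.0283, 0.1195]
tool_rot: [0.892, 0.453, 0.0, -0.005]
ft_force: [-0.1, -0.2, 0.0]
grip_width: 0.0255
t 5.97 p [ 0.3786 -0.0283  0.1195] yaw 53.85 z [-0.005  0.009 -1.   ] F [-0.1  -0.24  0.01] w 0.0255 j [-0.08  0.12 -0.5   0.96  0.01  0.55]
shift cm [31.3  -0.95  0.11] roll -0.15152057573715183
```

```bash
python3 -m inch '[[[2,6,-1,0,0],[2,12,-1,0,0],[2,18,-1,0,0],[2,24,-1,0,0],[2,30,-1,0,0]]]'; python3 -m inch '[[[2,1.4,0,4,0],[2,1.4,0,6,0],[2,1.4,0,6,0],[2,1.4,0,6,0],[2,1.4,0,6,0]]]'; python3 -c "
from h import *
shift([0.5556,0.230,0.022],54)
snap('scene','s1');snap('top','t1')
for n,(a,b,c,e) in dict(s1=(180,290,230,380),t1=(110,250,130,300)).items():
    im=load(n)[0][a:b,c:e]; cv2.imwrite('pics/z'+n+'.png',cv2.cvtColor(cv2.resize(im,None,fx=4.5,fy=4.2 if n=='t1' else 4.5,interpolation=2),4))
"
```

```text
clock: 6.6
eef_pos: [0.5481, 0.2214, 0.1205]
tool_rot: [0.892, 0.453, -0.0, -0.005]
ft_force: [0.1, -0.5, 0.5]
grip_width: 0.0252
clock: 7.22
eef_pos: [0.5569, 0.2333, 0.0621]
tool_rot: [0.892, 0.453, 0.001, -0.005]
ft_force: [0.2, 0.1, -0.3]
grip_width: 0.0255
t 7.22 p [0.5569 0.2333 0.0621] yaw 53.84 z [-0.003  0.01  -1.   ] F [ 0.23  0.05 -0.27] w 0.0255 j [0.39 0.57 0.01 1.01 0.01 1.02]
shift cm [-0.37  0.12  4.01] roll -0.16098285164144954
```

View pics/zs1.png

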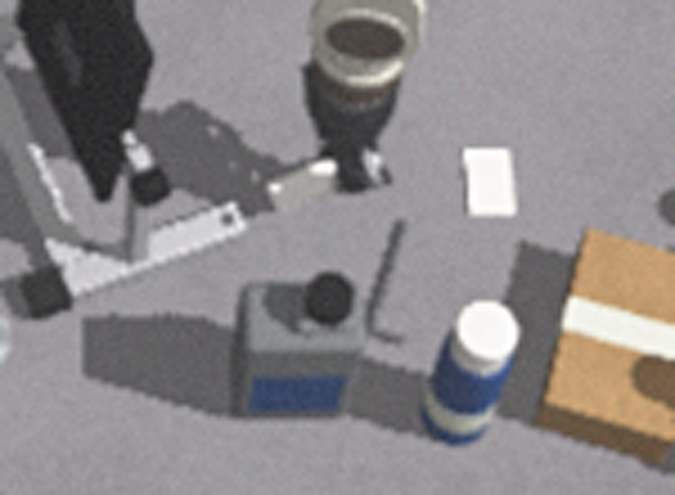

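View pics/zt1.png

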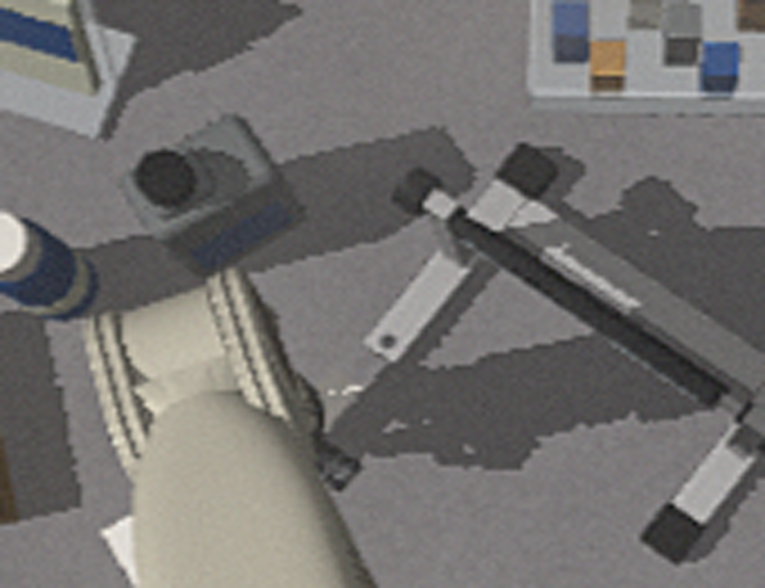

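```bash
python3 -m inch '[[[2,-0.3,0,2,0],[2,-0.37,0,3.5,0],[2,-0.37,0,4.15,0],[2,-0.37,0,4.15,0],[2,-0.37,0,4.15,0]]]'; python3 -c "
from h import *
shift([0.5556,0.230,0.0205],54)
snap('scene','s2')
im=load('s2')[0][195:245,240:330]; cv2.imwrite('pics/zs2.png',cv2.cvtColor(cv2.resize(im,None,fx=8,fy=8,interpolation=2),4))
"
```

```text
clock: 7.95
eef_pos: [0.5548, 0.2309, 0.0206]
tool_rot: [0.892, 0.453, 0.001, -0.005]
ft_force: [0.6, -0.7, -0.5]
grip_width: 0.025
t 7.95 p [0.5548 0.2309 0.0206] yaw 53.84 z [-0.002  0.01  -1.   ] F [ 0.59 -0.7  -0.55] w 0.025 j [ 0.39  0.62 -0.04  0.91  0.01  1.02]
shift cm [-0.02  0.12  0.01] roll -0.1585555175911395
```

View pics/zs2.png

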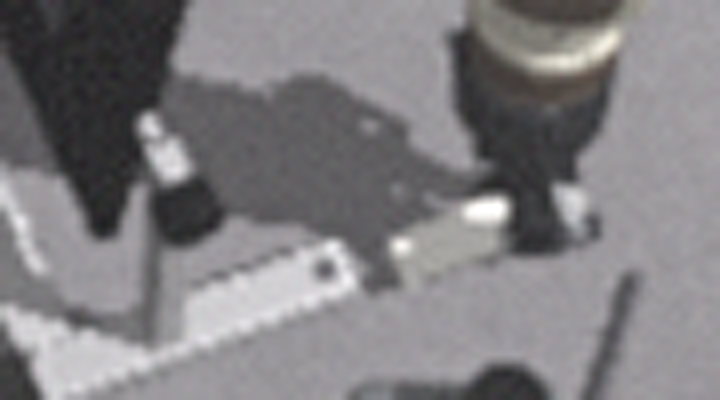

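```bash
python3 -c "
from h import *
im,d,i=load('s2')
q=np.array([[392,243],[405,288],[335,243],[360,295]]);uv=(q+.5)/8-.5+[240,195]
S=np.r_[onplane(i,uv[:2],.0025),onplane(i,uv[2:],.026)];print(S.round(4))
xs=np.array([np.cos(np.radians(-36)),np.sin(np.radians(-36))]);ys=np.array([-xs[1],xs[0]])
r=S[:,:2]-[.63,.176];print((r@xs).round(4),(r@ys).round(4))
p,R,o=pose(); r=p[:2]-[.63,.176];print(r@xs,r@ys)
"
```

```text
[[0.5963 0.1865 0.0025]
 [0.6146 0.2048 0.0025]
 [0.6226 0.1668 0.026 ]
 [0.6407 0.192  0.026 ]]
[-0.0334 -0.0294 -0.0006 -0.0008] [-0.0113  0.0142 -0.0117  0.0193]
t 8.0 p [0.5548 0.2309 0.0206] yaw 53.84 z [-0.002  0.01  -1.   ] F [ 0.22 -0.53  0.18] w 0.0251 j [ 0.39  0.62 -0.04  0.91  0.01  1.02]
-0.09310268270386057 0.00017098417463437885
```

```bash
python3 -m inch '[[[2,0,1.5,0,0],[2,0,3,-0.02,0],[2,0,4.5,-0.03,0],[2,0,5.4,-0.04,0],[2,0,5.4,-0.04,0]]]'; python3 -c "
from h import *
pose()"
```

```text
clock: 8.62
eef_pos: [0.5995, 0.1979, 0.0203]
tool_rot: [0.892, 0.452, 0.001, -0.004]
ft_force: [1.4, -0.6, -1.4]
grip_width: 0.0252
t 8.62 p [0.5995 0.1979 0.0203] yaw 53.75 z [-0.002  0.009 -1.   ] F [ 1.37 -0.58 -1.36] w 0.0252 j [0.31 0.67 0.06 0.96 0.01 0.95]
```

```bash
python3 -m inch '[[[2,0,0.15,0,0],[2,0,0.3,0,0],[2,0,0.45,0,0],[2,0,0.6,0,0],[2,0,0.6,0,0]]]'; python3 -c "
from h import *
pose()"
```

```text
clock: 9.25
eef_pos: [0.6013, 0.1962, 0.0198]
tool_rot: [0.891, 0.453, -0.001, -0.007]
ft_force: [-7.2, 4.6, 2.0]
grip_width: 0.0252
t 9.25 p [0.6013 0.1962 0.0198] yaw 53.88 z [-0.007  0.012 -1.   ] F [-7.16  4.61  2.01] w 0.0252 j [0.31 0.67 0.07 0.97 0.01 0.94]
```

```bash
python3 -m inch '[[[2,0,0.5,0,0],[2,0,0.7,0,0],[2,0,0.9,0,0],[2,0,1.1,0,0],[2,0,1.1,0,0]]]'; python3 -c "
from h import *
pose()"
```

```text
clock: 9.88
eef_pos: [0.6023, 0.1955, 0.0197]
tool_rot: [0.89, 0.456, -0.005, -0.015]
ft_force: [-19.4, 12.9, 11.0]
grip_width: 0.0255
t 9.88 p [0.6023 0.1955 0.0197] yaw 54.21 z [-0.022  0.022 -1.   ] F [-19.43  12.94  11.04] w 0.0255 j [0.3  0.68 0.08 0.99 0.03 0.93]
```

```bash
python3 -m inch '[[[2,0,1.0,0,0],[2,0,1.2,0,0],[2,0,1.4,0,0],[2,0,1.4,0,0],[2,0,1.4,0,0]]]'; python3 -c "
from h import *
pose()"; python3 -m inch '[[[2,0,0,0,0],[2,0,0,0,0],[2.6,0,0,0,0],[4,0,0,0,0],[4,0,0,0,0]]]';python3 -c "
from h import *
pose()"
```

```text
clock: 10.5
eef_pos: [0.6029, 0.195, 0.0197]
tool_rot: [0.888, 0.459, -0.011, -0.025]
ft_force: [-25.0, 17.0, 15.8]
grip_width: 0.0253
t 10.5 p [0.6029 0.195  0.0197] yaw 54.62 z [-0.042  0.034 -0.999] F [-25.    17.01  15.81] w 0.0253 j [0.29 0.69 0.11 1.01 0.05 0.91]
clock: 11.12
eef_pos: [0.6039, 0.1946, 0.0199]
tool_rot: [0.888, 0.458, -0.01, -0.025]
ft_force: [0.6, 0.0, 0.9]
grip_width: 0.04
t 11.12 p [0.6039 0.1946 0.0199] yaw 54.58 z [-0.041  0.034 -0.999] F [0.62 0.05 0.93] w 0.04 j [0.29 0.69 0.11 1.01 0.04 0.91]
```

```bash
python3 -m inch '[[[4,0,-0.1,-1,0],[4,0,-0.2,-3,0],[4,0,-0.6,-6,0],[4,0,-2,-10,0],[4,0,-4,-13,0]]]'; python3 -c "
from h import *
pose()
snap('scene','s3');snap('top','t3')
im=load('s3')[0][195:245,240:330]; cv2.imwrite('pics/zs3.png',cv2.cvtColor(cv2.resize(im,None,fx=8,fy=8,interpolation=2),4))
im=load('t3')[0][130:250,150:330]; cv2.imwrite('pics/zt3.png',cv2.cvtColor(cv2.resize(im,None,fx=4.4,fy=4.4,interpolation=2),4))
"
```

```text
clock: 11.75
eef_pos: [0.5777, 0.2131, 0.1546]
tool_rot: [0.889, 0.458, -0.009, -0.024]
ft_force: [0.8, 0.8, -0.8]
grip_width: 0.0401
t 11.75 p [0.5777 0.2131 0.1546] yaw 54.51 z [-0.037  0.035 -0.999] F [ 0.82  0.77 -0.85] w 0.0401 j [0.33 0.54 0.21 1.26 0.05 0.95]
```

View pics/zs3.png

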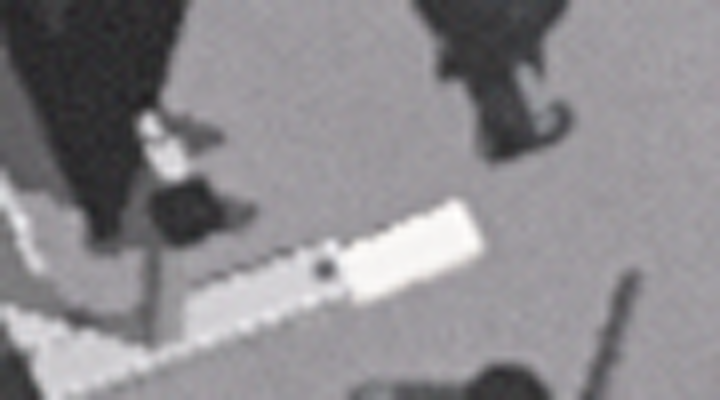

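View pics/zt3.png

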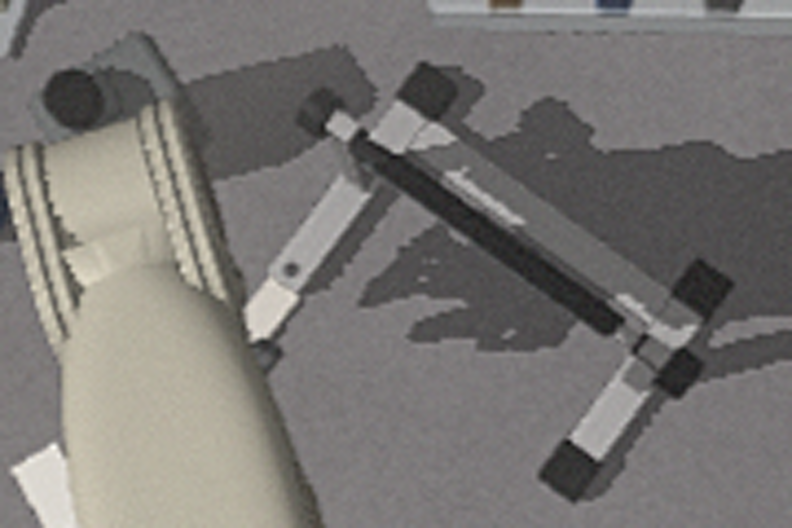

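```bash
cat > tilt.py <<'E'
from h import *
def tilt(fn):
    im,d,i=load(fn)
    u,v=np.meshgrid(np.arange(205,300),np.arange(140,240)); u=u.ravel();v=v.ravel()
    P=bydepth(i,np.c_[u,v],d[v,u])
    xs=np.array([np.cos(np.radians(-36)),np.sin(np.radians(-36)),0]);ys=np.array([-xs[1],xs[0],0])
    O=np.array([.6345,.012,0]); q=np.c_[(P-O)@xs,(P-O)@ys,P[:,2]]
    s=(d[v,u]>0)&(abs(q[:,1])<.09)&(q[:,2]>.11)&(q[:,2]<.30)&(abs(q[:,0])<.1)
    Q=q[s]; print('n',len(Q))
    for it in range(5):
        A=np.c_[Q[:,1],Q[:,2]-.195,np.ones(len(Q))]; c=np.linalg.lstsq(A,Q[:,0],rcond=None)[0]; r=Q[:,0]-A@c
        Q=Q[abs(r)<max(.003,2.5*np.median(abs(r)))]
    print('x = %.4f*y + %.4f*(z-.195) + %.4f'%tuple(c),'n',len(Q),'rms',r.std(),'tilt deg',np.degrees(np.arctan(c[1])),'z range',Q[:,2].min(),Q[:,2].max())
    return Q
E
python3 -c "
from tilt import *
tilt('s3');tilt('scene0')"
```

```text
n 767
x = -0.0148*y + -0.1588*(z-.195) + 0.0082 n 706 rms 0.0013465334908986128 tilt deg -9.022459338016256 z range 0.11036524500286161 0.29999046786016637
n 768
x = -0.0156*y + -0.1578*(z-.195) + 0.0083 n 706 rms 0.0013586289196499985 tilt deg -8.96511043573749 z range 0.11041289714773825 0.2998311661093928
```

```bash
python3 -c "
from h import *
shift([0.5536,0.0708,0.279],54.5)"
```

```text
t 11.85 p [0.5784 0.2149 0.1576] yaw 54.66 z [-0.032  0.038 -0.999] F [0.45 0.29 0.77] w 0.0399 j [0.33 0.53 0.21 1.26 0.05 0.95]
shift cm [-13.04   5.71 -12.59] roll 0.15740976417157526
```

```bash
python3 -m inch '[[[2,0,1,-5,0],[1,-3,2,-10,0],[0,-7,4,-12.6,0],[0,-11,5.7,-12.6,0],[0,-13,5.7,-12.6,0]]]'; python3 -m inch '[[[0,0,0,0,0],[0,0,0,0,0],[0,0,0,0,0],[0,0,0,0,0],[0,0,0,0,0]]]'; python3 -c "
from h import *
snap('scene','s4')
im=load('s4')[0][110:260,180:360]; cv2.imwrite('pics/zs4.png',cv2.cvtColor(cv2.resize(im,None,fx=4,fy=4,interpolation=2),4))
from tilt import *
tilt('s4')
p,R,o=pose(); r=p[:2]-[.6345,.012];xs=np.array([.809,-.588]);print(r@xs,r@[.588,.809]);shift([.6345+.809*.002,.012-.588*.002,.279],54.5)
"
```

```text
clock: 12.48
eef_pos: [0.5538, 0.0685, 0.2794]
tool_rot: [0.889, 0.458, -0.005, -0.024]
ft_force: [-0.5, 0.7, 0.1]
grip_width: -0.0003
clock: 13.1
eef_pos: [0.5539, 0.069, 0.2792]
tool_rot: [0.889, 0.458, -0.005, -0.024]
ft_force: [0.4, -0.9, -0.4]
grip_width: -0.0
n 783
x = -0.0158*y + -0.1608*(z-.195) + 0.0083 n 695 rms 0.001311145297842492 tilt deg -9.132969938587653 z range 0.11025459615166877 0.2997057538535318
t 13.15 p [0.5539 0.0689 0.2792] yaw 54.52 z [-0.031  0.037 -0.999] F [-0.29  0.22 -0.46] w 0.0002 j [0.1  0.37 0.27 1.5  0.04 0.72]
-0.09871926049333486 -0.0013575081294035657
t 13.15 p [0.5539 0.0689 0.2792] yaw 54.52 z [-0.031  0.037 -0.999] F [-0.29  0.22 -0.46] w 0.0002 j [0.1  0.37 0.27 1.5  0.04 0.72]
shift cm [ 0.04 10.06 -0.45] roll 0.024797699434259357
```

View pics/zs4.png

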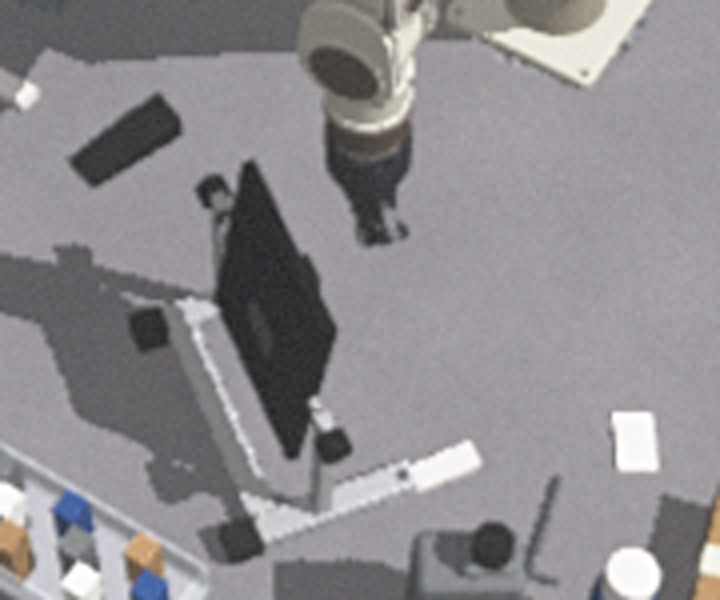

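```bash
python3 -m inch '[[[0,0,3,0,0],[0,0,5,-0.2,0],[0,0,6,-0.3,0],[0,0,7,-0.35,0],[0,0,8,-0.4,0]]]'; python3 -c "
from h import *
snap('scene','s5')
im=load('s5')[0][110:260,180:360]; cv2.imwrite('pics/zs5.png',cv2.cvtColor(cv2.resize(im,None,fx=4,fy=4,interpolation=2),4))
from tilt import *
tilt('s5')
p,R,o=pose(); r=p[:2]-[.6345,.012];xs=np.array([.809,-.588]);print(r@xs,r@[.588,.809])
"
```

```text
clock: 13.78
eef_pos: [0.619, 0.0228, 0.2798]
tool_rot: [0.888, 0.458, -0.005, -0.024]
ft_force: [-1.6, 1.7, 1.9]
grip_width: 0.0003
n 401
x = -0.0156*y + 0.0250*(z-.195) + 0.0081 n 387 rms 0.0008881209246999413 tilt deg 1.4319914301052084 z range 0.11003469808494126 0.2996556897694666
t 13.82 p [0.62   0.0219 0.2794] yaw 54.52 z [-0.031  0.037 -0.999] F [0.13 1.02 0.89] w 0.0003 j [0.02 0.51 0.49 1.58 0.04 0.64]
-0.017548127843476643 -0.0005572874371490809
```

View pics/zs5.png

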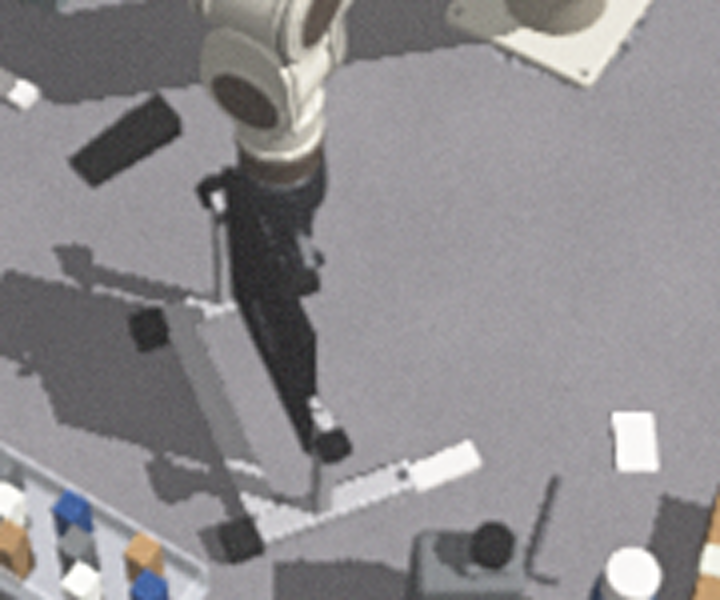

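```bash
python3 -m inch '[[[0,0,0.6,0,0],[0,0,1.2,-0.05,0],[0,0,1.7,-0.1,0],[0,0,2.1,-0.1,0],[0,0,2.1,-0.1,0]]]'; python3 -c "
from h import *
snap('scene','s6')
from tilt import *
tilt('s6')
p,R,o=pose(); r=p[:2]-[.6345,.012];xs=np.array([.809,-.588]);print(r@xs,r@[.588,.809])
"
```

```text
clock: 14.45
eef_pos: [0.637, 0.0098, 0.2785]
tool_rot: [0.889, 0.458, -0.006, -0.024]
ft_force: [-3.0, 2.1, -0.9]
grip_width: -0.0001
n 136
x = -0.0136*y + 0.2930*(z-.195) + -0.0074 n 121 rms 0.00034555037146542843 tilt deg 16.330452774920914 z range 0.11143346357683151 0.29911044050425767
t 14.5 p [0.637  0.0097 0.2788] yaw 54.52 z [-0.032  0.037 -0.999] F [-2.77  2.51 -1.57] w 0.0001 j [-0.    0.55  0.55  1.6   0.04  0.62]
0.0033786006062479644 -0.0004143336445599287
```

```bash
python3 -m inch '[[[0,0,0.2,0,0],[0,0,0.35,0,0],[0,0,0.45,0,0],[0,0,0.45,0,0],[0,0,0.45,0,0]]]'; python3 -c "
from h import *
p,R,o=pose(); r=p[:2]-[.6345,.012];xs=np.array([.809,-.588]);print(r@xs,r@[.588,.809])
"; python3 -m inch '[[[0,0,-1,0,0],[0,0,-4,0.2,0],[0,0,-8,0.3,0],[0,0,-12,0.4,0],[0,0,-14,0.4,0]]]';python3 -c "
from h import *
snap('scene','s7');snap('top','t7');snap('wrist','w7');pose()
from tilt import *
tilt('s7')
im=load('s7')[0][110:260,180:360]; cv2.imwrite('pics/zs7.png',cv2.cvtColor(cv2.resize(im,None,fx=4,fy=4,interpolation=2),4))
"
```

```text
clock: 15.12
eef_pos: [0.6403, 0.0072, 0.2784]
tool_rot: [0.889, 0.458, -0.006, -0.024]
ft_force: [-4.4, 2.6, -1.1]
grip_width: -0.0002
t 15.12 p [0.6403 0.0072 0.2784] yaw 54.53 z [-0.033  0.037 -0.999] F [-4.44  2.61 -1.07] w -0.0002 j [-0.01  0.56  0.57  1.61  0.04  0.61]
0.007522789700098205 -0.0004529925714297882
clock: 15.75
eef_pos: [0.5255, 0.089, 0.2825]
tool_rot: [0.888, 0.458, -0.005, -0.023]
ft_force: [0.3, -0.2, 0.3]
grip_width: 0.0001
t 15.9 p [0.5266 0.0886 0.2826] yaw 54.59 z [-0.029  0.036 -0.999] F [ 0.88 -1.22 -0.86] w -0.0004 j [0.14 0.32 0.2  1.48 0.04 0.76]
n 307
x = -0.0144*y + 0.3555*(z-.195) + -0.0076 n 280 rms 0.000634715736771158 tilt deg 19.568777929305966 z range 0.110042971351999 0.2997492288093634
```

View pics/zs7.png

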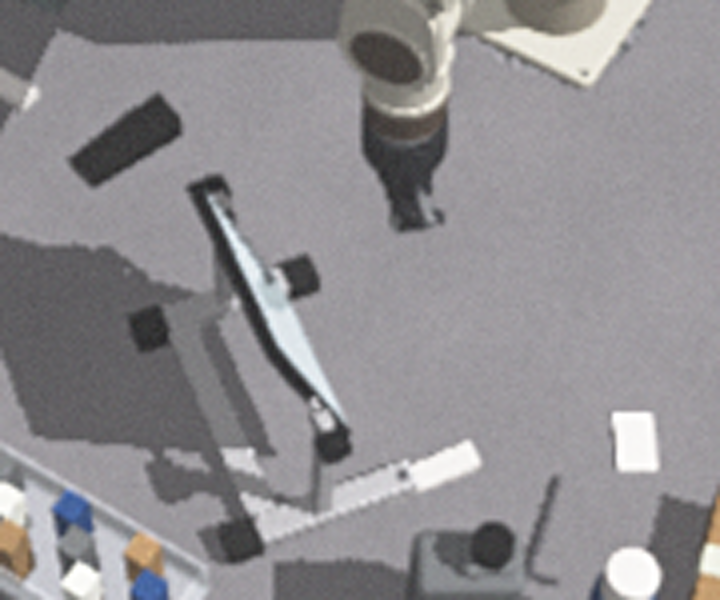

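View pics/t7.png

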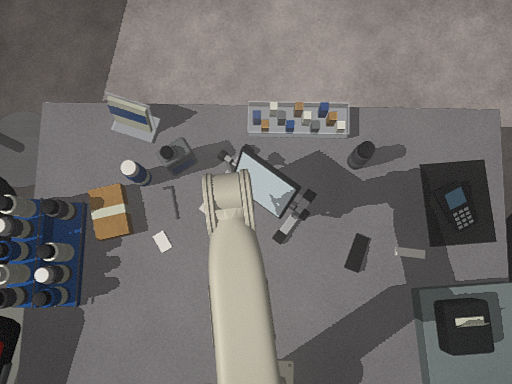

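```bash
python3 -c "
from h import *
im,d,i=load('t7')
u,v=np.meshgrid(np.arange(225,305),np.arange(140,220));u=u.ravel();v=v.ravel()
P=bydepth(i,np.c_[u,v],d[v,u]);xs=np.array([.809,-.588,0]);ys=np.array([.588,.809,0]);P=P-[.6345,.012,0]
q=np.c_[P@xs,P@ys,P[:,2]];Q=q[(abs(q[:,1])<.09)&(q[:,2]>.11)&(q[:,2]<.3)&(abs(q[:,0])<.1)]
for k in range(5):
    A=np.c_[Q[:,1],Q[:,2]-.195,np.ones(len(Q))];c=np.linalg.lstsq(A,Q[:,0],rcond=None)[0];r=Q[:,0]-A@c;Q=Q[abs(r)<max(.003,2.5*np.median(abs(r)))]
print(c,len(Q),r.std(),np.degrees(np.arctan(c[1])))
for n in ['s3','s7']:
    im,d,i=load(n); m=(im[195:245,270:310].astype(int).min(2)>205).astype(np.uint8)
    k,l,s,cc=cv2.connectedComponentsWithStats(m);b=1+np.argmax(s[1:,4]);print(n,s[b],cc[b]+[270,195],onplane(i,[cc[b]+[270,195]],.012).round(4))
    rc=cv2.minAreaRect(np.argwhere(l==b)[:,::-1].astype(np.float32)+np.float32([270,195]));print(rc,onplane(i,cv2.boxPoints(rc),.012).round(4)[:,:2].tolist())
"
```

```text
[-0.0153279   0.35450466 -0.00854828] 1524 0.0012297040817296227 19.519654018849323
s3 [  0  25  30  16 182] [285.67582418 227.56043956] [[0.6172 0.1844 0.012 ]]
((284.0499572753906, 228.14999389648438), (7.905694007873535, 30.99031639099121), 71.56505584716797) [[0.662, 0.1287], [0.5598, 0.2066], [0.5838, 0.2319], [0.6849, 0.1544]]
s7 [  0  25  30  16 183] [285.62295082 227.53551913] [[0.6172 0.1842 0.012 ]]
((284.0499572753906, 228.14999389648438), (7.905693531036377, 30.99031639099121), 71.56504821777344) [[0.662, 0.1287], [0.5598, 0.2066], [0.5838, 0.2319], [0.6849, 0.1544]]
```

```bash
python3 -c "
from h import *
pose(); print(ticket.job_done())"
```

```text
t 15.9 p [0.5266 0.0886 0.2826] yaw 54.59 z [-0.029  0.036 -0.999] F [ 0.88 -1.22 -0.86] w -0.0004 j [0.14 0.32 0.2  1.48 0.04 0.76]
the job is handed in; nothing more can be done
None
```

The shim is jammed under the bare foot end and the mirror leans back about 19.5°. I handed the job in at about 15.9 s, well inside the 64 s limit; it reported no verdict.

- **Shim:** I picked the left-hand of the two identical white wedges. It went in thin end first, with a push of about 30 N in the plane of the counter. Contact came with the tip about 27 mm past the edge, and it stopped at about 29 mm, as the task described. After I let go and tilted the mirror, the scene camera showed it unmoved.
- **Mirror:** it started leaning forward about 9°. I pushed the glass back with closed fingers. Plane fits to the depth from two cameras gave 19.6° (scene) and 19.5° (top).
- **At hand-in:** the gripper stood well clear of the mirror, about 0.1 m in front. The pictures showed no sign that the other goods had moved, though I did not measure their positions again.
- **Not checked:** the contact force between shim and stand after release cannot be read directly. I inferred it from the push force and from the shim staying still.

No check failed. The one disagreement was a reading of 16.3° midway through the push. The camera had few points on the mirror then, and the finger position suggested about 18°, so I settled the angle with the two fits above.

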